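Move the spring clamp to the new heat shield and scrap the old one

TASK

The heat shield with the broken-off corner is worn out. Take the spring clamp off its rim and clip it upright onto the rim of the whole shield, near the middle: lower it squeezed open until you feel its spring coil rest on the rim, without pushing hard as the shield is brittle, and only then let go, so that it is fully home with the jaws closed under the rim. Then drop the broken shield into the metal scrap box. Leave the hammer, the jar and the ring mandrel alone.

Things in the scene. Friction and masses are not known exactly. Their poses are not given: they have to be found in the camera images.
- clamp: Spring clamp like a big clothes peg, 100 mm tall, 30 mm wide, 130 g, steel jaws down, black handles up. Origin on the pivot axis; x closing direction, y pivot axis, z up to the handles (frame of the -x half). Jaws reach 44 mm below the pivot and end in lips (32 to 44 mm below it) turned inwards to hook under a rim: 8 mm apart when clipped on, 26 mm when fully squeezed
- clamp_grip (a point): Height to grip the clamp's flat handles, 36 mm above the pivot, closing along the clamp's x. Handles rise 12 to 55 mm above the pivot; clipped on, they splay from 40 mm (low) to 61 mm (top) over the outside; fully squeezed (about 13 N) they stand parallel, 34 mm over the outside
- clamp_throat (a point): Lowest point of the dark spring coil (radius 12 mm) round the clamp's pivot, 12 mm below the pivot; it touches the top of the rim when the clamp is fully home
- clamp_jaw (a joint): Opening of the clamp in rad: -0.21 jaws shut on nothing, 0 clipped on a shield below its rim (lips on the 8 mm board), 0.5 squeezed fully open. A spring closes it
- stand_new: Fixed steel stand (70 x 150 x 36 mm) with brass thumb screws on both sides, holding the whole shield: pale board 8 mm thick, 120 mm wide, with a 16 mm round steel rim along its whole top edge. Origin under the stand's centre, x across the board, y along the rim, centred over the origin. The shield's height differs each time, unmeasured: rim top 95 to 131 mm above the origin. Screwed tight
- shield_old: Old loose shield, 240 g, in the slot (24 mm deep, 1.5 mm play, floor 12 mm above the bench) of stand_old. Pale scorched board 8 mm thick, 120 mm wide, upper corner broken off (40 mm at +y). Origin at the middle of its lower edge; x across the board, y along it, z up. Its 16 mm round rim runs from y = -60 to +20 mm, axis 87 mm above the origin. The clamp starts on it
- old_rim (a point): Middle of the old shield's rim, on its axis, (0, -20, 87) mm from the shield's origin
- old_middle (a point): Middle of the old shield's board, (0, 0, 45) mm from its origin
- stand_old: Fixed dark steel stand (70 x 150 x 36 mm) without thumb screws, with the slot in which the old shield stands. Origin under its centre, x across the slot, y along it
- scrap_box: Fixed open sheet-metal box, 200 (x) x 180 (y) x 75 mm high, walls and floor 5 mm. Origin under its centre
- hammer: Bystander: hammer 200 mm long lying on the bench, leave alone
- jar: Bystander: amber glass jar, 56 mm wide, 70 mm high, leave alone
- mandrel: Bystander: upright wooden ring mandrel on a round foot of 70 mm, 150 mm high, leave alone
Things that resemble listed ones, but are neither listed nor needed, are in the scene too. There is more than one size of the shield_old; the job needs the middle-sized.

How it is judged (in metres and radians):
On the way, in this order (a step that is already met when the one before it is completed fails the run):
1. the clamp, still squeezed open over the rim of the whole shield, is felt to rest on it (x of clamp_throat in the frame of stand_new between -0.008 and 0.008 m and y of clamp_throat in the frame of stand_new between -0.04 and 0.04 m and z of clamp_throat in the frame of stand_new between 0.09 and 0.139 m and value of joint clamp_jaw above 0.25 rad and contact force between clamp and stand_new above 1 N and contact force between clamp and the fingers above 1 N), for 0.1 s.
2. the clamp is clipped on the rim of the whole shield, fully home and let go (x of clamp_throat in the frame of stand_new between -0.008 and 0.008 m and y of clamp_throat in the frame of stand_new between -0.04 and 0.04 m and z of clamp_throat in the frame of stand_new between 0.09 and 0.139 m and value of joint clamp_jaw between -0.06 and 0.08 rad and angle between clamp's own z axis and vertical below 0.2 rad and contact force between clamp and the fingers below 0.1 N and linear speed of clamp below 0.03 m/s), for 0.3 s.
3. the broken shield is in the scrap box (x of old_middle in the frame of scrap_box between -0.095 and 0.095 m and y of old_middle in the frame of scrap_box between -0.085 and 0.085 m and z of old_middle in the frame of scrap_box between 0 and 0.065 m and linear speed of shield_old below 0.03 m/s), for 0.3 s.
At the end, for the whole second after the job is handed in: Clamp let go, still, upright (0.2 rad), on the whole shield within 40 mm of the rim's middle, throat within 8 mm of the rim's plane and 90 to 139 mm above the stand's foot, jaws closed on the board (joint -0.06 to 0.08). Broken shield's middle inside the box, below 65 mm, at rest (all of step 2 and all of step 3); the robot touches nothing.
It fails at once if the brittle whole shield is pressed with more than 38 N by the clamp (contact force between clamp and stand_new above 38 N).
It fails at once if a bystander is moved by more than 20 mm (distance of any of hammer, jar, mandrel from where it was at the start of the episode above 0.02 m).
It also fails if it takes over 64 s, if anything falls off the work surface, if the arm or the gripper's body presses on something with over 40 N, if the wrist force passes 120 N, or if a joint passes its speed limit or range.

ROBOT

A 7-joint arm with a two-finger parallel gripper is mounted at the origin on the work surface. World frame = base frame: x ahead of the robot, y to its left, z up, the work surface at z = 0. Lengths are in mm, angles in rad, forces in N, time in s.
With the tool pointing down it reaches from about 425 to 875 mm from the base axis. Payload 4.7 kg.
Tool frame: the origin (TCP) lies between the finger pads; the fingertips stand tcp_to_tips ahead of it and the grasp point (between the pads) lies 8 mm behind it (tcp_to_tips is the distance from the TCP to the fingertips, in mm); z points along the fingers, y is the line along which they close (so a half turn about z gives the same grasp; the last joint's range is limited). The gripper opens to 85 mm and grips with 20 to 120 N. Pads are 22 mm wide; open, the fingers measure 114 mm over their backs; the gripper's body (76 mm by 85 mm) begins 54 mm behind the grasp point. The pads swing forward as they close: fully open they stand 13 mm farther back than shut.
Start: joints at [1.319, 0.321, -0.07, 1.45, 0.023, 1.371, -0.057], TCP at [170.722, -627.198, 242.349] pointing down, gripper open.
Joint ranges: [-2.86, 2.86], [-0.3, 2.09], [-1.38, 1.24], [0.06, 2.45], [-1.56, 4.7], [0.09, 2.05], [-2.69, 2.69]. Speed limits (rad/s): [2.57, 2.57, 3.14, 3.14, 3.14, 3.14, 3.14].

INTERFACE

Orientations are given as a unit quaternion [w, x, y, z].
In Python, from bench import get_state, snapshot, job_done, tcp_to_tips gives the robot as it stands. The module is installed in compiled form; this text tells all that it offers.
- The arm moves only by the shell command python3 -m inch 'ROWS' [OPENING] [FORCE]. ROWS is JSON, a list of rows, each a list of 2 entries, a list of its own where there are three numbers: the shift along the tool's x, y, z in units of 30 mm (1.0 is 30 mm), then the turn about the tool's z in rad. A call has 1 to 5 rows; each row is the pose to reach, as a shift and turn from the pose commanded when the call began, along the tool's axes at that moment; what a row does not reach only later rows make up. A row lasts 1/10 s, in which the tool goes at most 50 mm and 8.59 degrees, less where a joint would pass 70% of its speed; a pose out of reach is approached as far as the arm can. A call with a gripper value outside its range is refused whole. OPENING is the finger opening in mm, from 0 to 85.4, set as the call begins (- or left out, the last holds). The fingers move at their own pace and stop on an object; FORCE is the grip in N (left out, the last holds). Time passes only in rows, so rows that repeat a pose let the fingers close. It gives the time, the measured TCP pose, the force, the opening and the grip force at its end, in the units of the state.
- get_state(): the state, without advancing time (a new reading comes with each control period).
- snapshot(name): name is "scene" or "top"; returns a dict with "img" (480x640x3 uint8, blue, green, red), "z_map" (480x640 float32, mm along the optical axis (not along the pixel's ray), 0 where there is no reading), "intrinsics" (3x3 intrinsics, pixels), "rvec" (rotation vector, rad) and "tvec" (3), from world to camera coordinates, as OpenCV has them. Camera axes: x right, y down, z forward; pixel columns grow to the right and rows downward; lengths in mm; the calibration is good to about 2 mm. A picture is of the moment at which its call begins.
- job_done(): hands the job in; it is judged then, once.
The state is a dict: "t": time; "qpos": joint angles; "qvel": joint speeds; "joint_efforts": joint torques, N m; "eef_pos": TCP position; "tcp_rot": TCP orientation; "contact_force": force on the tool from outside, world axes, zero at the start; "moment": the same for the moment, N m; "finger_gap": opening from 0.0 (shut) to 1.0 (fully open); "grip_force": force on a finger pad.
Only numpy, scipy, OpenCV 4.12 (cv2) and the standard library are available. Lean on these libraries where they do the work, as an engineer would, in place of code of your own. Each camera call takes 0.05 s, during which the arm holds its last target. There are 200 camera calls.

## Working session

There is one attempt and no reset: what is moved stays moved. The work goes in short steps, Python scripts to look and compute and a shell command to move; the robot and the scene stay as the last step left them, time stands still between calls to the robot, and variables do not carry over. Pictures are saved under pics/ and viewed, at most 10 in all, crops included, and the job is handed in when it is done.

```bash
mkdir -p pics; cat > h.py <<'E'
import numpy as np, cv2
from bench import *
def snap(n,save=None):
    s=snapshot(n); np.savez('last_%s.npz'%n,**s)
    if save: cv2.imwrite('pics/'+save,s['img'])
    return s
def pts(s):
    z=s['z_map'].astype(float); v,u=np.mgrid[:480,:640]; K=s['intrinsics']
    c=np.stack([(u-K[0,2])/K[0,0]*z,(v-K[1,2])/K[1,1]*z,z],-1)
    R=cv2.Rodrigues(np.array(s['rvec'],float))[0]
    w=(c-np.array(s['tvec']).ravel())@R; w[z==0]=np.nan
    return w
E
python3 - <<'E'
from h import *
snap('scene','scene.png'); snap('top','top.png')
st=get_state(); print(tcp_to_tips,{k:np.round(v,3) for k,v in st.items()})
E
```

```text
11.0 {'t': np.float64(0.1), 'qpos': array([ 1.319,  0.322, -0.07 ,  1.452,  0.023,  1.371, -0.057]), 'qvel': array([-0.001, -0.002, -0.   , -0.002,  0.001,  0.   ,  0.   ]), 'joint_efforts': array([ 0.0000e+00, -4.9488e+01, -3.8400e-01, -3.1521e+01,  1.3000e-02,
        7.0000e-03,  0.0000e+00]), 'eef_pos': array([ 170.581, -626.72 ,  241.333]), 'tcp_rot': array([-0.001,  0.991,  0.133, -0.   ]), 'contact_force': array([0.447, 0.284, 0.059]), 'moment': array([-0.042,  0.015,  0.05 ]), 'grip_force': np.float64(0.0), 'finger_gap': np.float64(1.002)}
```

View pics/scene.png

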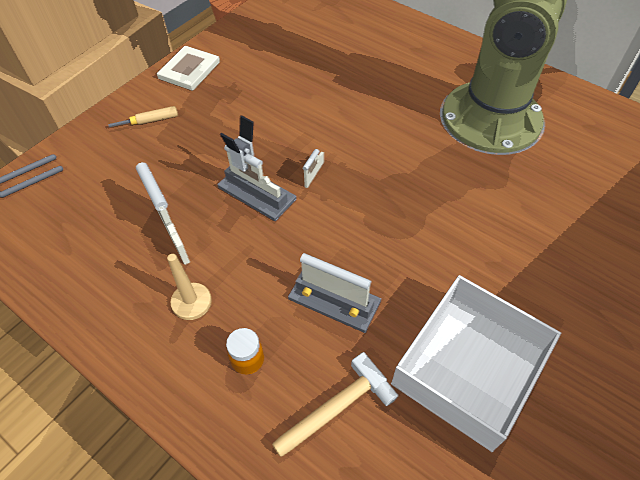

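View pics/top.png

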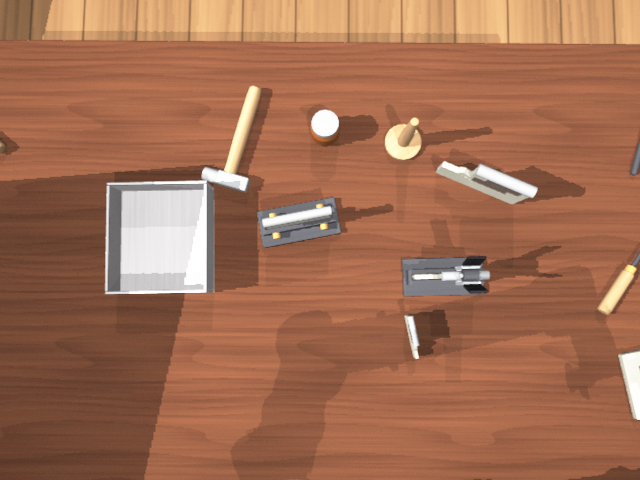

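The scene shows three broken-corner shields (top view): a large one at (486,182), a small one at (413,337), and a middle one in the dark, screwless stand at (446,276) carrying the clamp. The middle one fits. The whole shield with brass screws is at (299,220) and the box at (160,238). I'll confirm with a crop and measure.

```bash
python3 - <<'E'
from h import *
T=np.load('last_top.npz'); S=np.load('last_scene.npz')
a=cv2.resize(T['img'][235:365,385:515],(520,520),interpolation=cv2.INTER_CUBIC)
b=cv2.resize(S['img'][105:225,205:335],None,fx=2.1,fy=2.1,interpolation=cv2.INTER_CUBIC)
c=np.zeros((520,800,3),np.uint8); c[:,:520]=a; c[:b.shape[0],520:520+b.shape[1]]=b
d=cv2.resize(S['img'][245:335,280:390],None,fx=2.5,fy=2.5); c[270:270+d.shape[0],520:520+d.shape[1]]=d
cv2.imwrite('pics/crop1.png',c[:, :800])
wt=pts(T); ws=pts(S)
def clus(w,name,box,zr):
    m=(w[...,2]>zr[0])&(w[...,2]<zr[1])
    mm=np.zeros(m.shape,bool); u0,v0,u1,v1=box; mm[v0:v1,u0:u1]=True
    p=w[m&mm]
    if len(p)<5: print(name,len(p)); return
    r=cv2.minAreaRect(p[:,:2].astype(np.float32))
    print(name,len(p),'z',p[:,2].min().round(1),np.percentile(p[:,2],95).round(1),p[:,2].max().round(1),'rect',np.round(r[0],1),np.round(r[1],1),round(r[2],1),'mean',p[:,:2].mean(0).round(1))
clus(wt,'new base',(245,190,350,255),(4,40))
clus(wt,'new rim',(245,190,350,255),(80,150))
clus(wt,'old base',(395,250,500,305),(20,40))
clus(wt,'old rim+clamp',(395,250,500,305),(70,108))
clus(wt,'clamp high',(395,250,500,305),(125,250))
clus(wt,'box',(95,170,220,300),(60,90))
clus(ws,'new rim s',(280,245,390,335),(80,150))
clus(ws,'old clamp s',(205,105,300,220),(140,250))
for n,(u,v) in dict(jar=(325,123),mand=(414,123),ham=(225,178),hamend=(254,92),big=(505,180),bigtop=(440,166),small=(413,337)).items(): print(n,wt[v,u].round(0))
E
```

```text
new base 2279 z 4.0 37.1 40.0 rect [591.4   1.2] [122.5 198.3] 0.4 mean [586.5  -2.1]
new rim 635 z 97.5 110.2 112.9 rect [590.2  -0.7] [ 16.2 119.7] 11.2 mean [589.7  -0.9]
old base 431 z 20.6 38.6 39.8 rect [ 490.1 -272.3] [ 26.9 138.9] 2.4 mean [ 488.7 -244.1]
old rim+clamp 286 z 70.1 107.5 107.9 rect [ 489.8 -286.5] [91.5 30.4] 82.9 mean [ 489.9 -281.9]
clamp high 638 z 125.0 169.3 172.0 rect [ 490.4 -295.2] [59.4 31. ] 2.2 mean [ 490.7 -294.3]
box 1735 z 60.0 77.1 80.5 rect [555.7 250.5] [200.4 181.4] 1.4 mean [559.9 253.6]
new rim s 946 z 80.0 109.0 111.3 rect [589.3  -2.9] [ 17.5 120.9] 11.0 mean [ 5.913e+02 -3.000e-01]
old clamp s 341 z 140.0 169.7 172.5 rect [ 489.  -297.1] [60.4 33. ] 1.7 mean [ 484.9 -295.9]
jar [765. -50.  71.]
mand [ 744. -199.  151.]
ham [671. 136.  28.]
hamend [838.  85.  25.]
big [ 653. -358.  125.]
bigtop [ 693. -264.   43.]
small [ 381. -208.   63.]
```

View pics/crop1.png

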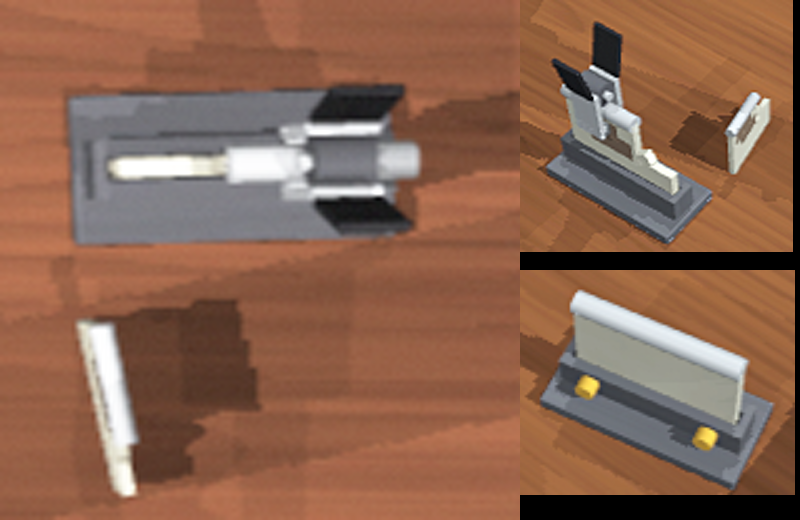

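The crop confirms it: the middle shield in the dark, screwless stand carries the clamp (handles at crop (360,105) and (360,215)). The whole shield is the one with brass screws. Clamp: (490,-295.5), closing yaw 0.038. New rim: (590,-2), yaw 0.194, top about 111. Moving above the clamp.

```bash
cat > to.py <<'E'
import sys
from h import *
from scipy.spatial.transform import Rotation as Ro
st=get_state(); q=np.array(st['tcp_rot']); R=Ro.from_quat(q[[1,2,3,0]]).as_matrix()
p=np.array(st['eef_pos']); yaw=np.arctan2(R[1,1],R[0,1])
print('t',round(float(st['t']),2),'tcp',p.round(1),'yawY',round(yaw,3),'tilt',R[:2,2].round(3),'F',np.round(st['contact_force'],1),'gap',round(float(st['finger_gap'])*85.4,1),'grip',round(float(st['grip_force']),1),'q',np.round(st['qpos'],2))
if len(sys.argv)>1:
    x,y,z,w=map(float,sys.argv[1:5]); d=R.T@(np.array([x,y,z])-p)/30
    print('shift',d.round(3),'turn',round(-((w-yaw+np.pi/2)%np.pi-np.pi/2),3))
E
python3 -m inch '[[[13.2,-7.85,0],-1.34],[[13.2,-7.85,0],-1.34],[[13.2,-7.85,0],-1.34],[[13.2,-7.85,0],-1.34],[[13.2,-7.85,0],-1.34]]' 85; python3 to.py 490 -295.5 235 0.038
```

```text
t: 0.6
eef_pos: [345.4, -445.6, 242.0]
tcp_rot: [-0.0, 0.872, 0.489, -0.0]
contact_force: [0.6, -0.0, -0.2]
finger_gap: 0.994
grip_force: 0.0
t 0.6 tcp [ 345.4 -445.6  242. ] yawY -0.549 tilt [-0.  0.] F [ 0.6 -0.  -0.2] gap 84.9 grip 0.0 q [ 1.13  0.15 -0.3   1.66  0.05  1.33  0.28]
shift [6.784 1.5   0.232] turn -0.587
```

```bash
python3 -m inch '[[[6.78,1.5,0.2],-0.587],[[6.78,1.5,0.2],-0.587],[[6.78,1.5,0.2],-0.587],[[6.78,1.5,0.2],-0.587],[[6.78,1.5,0.2],-0.587]]' >/dev/null; python3 -m inch '[[[0,0,0],0],[[0,0,0],0]]' > /dev/null; python3 to.py 490 -295.5 148 0.038
```

```text
t 1.3 tcp [ 488.8 -299.7  235.8] yawY 0.03 tilt [-0.001 -0.001] F [-0.2 -0.   0.7] gap 85.1 grip 0.0 q [ 0.93  0.19 -0.49  1.64  0.09  1.33  0.46]
shift [0.139 0.05  2.928] turn -0.008
```

```bash
python3 -m inch '[[[0.14,0.05,0.8],-0.008],[[0.14,0.05,1.6],-0.008],[[0.14,0.05,2.3],-0.008],[[0.14,0.05,2.93],-0.008],[[0.14,0.05,2.93],-0.008]]' >/dev/null; python3 to.py 490 -295.5 147 0.038; python3 -c "
from h import *
s=snap('scene','s2.png');cv2.imwrite('pics/s2c.png',cv2.resize(s['img'][60:230,180:340],None,fx=3.4,fy=3.4))"
```

```text
t 1.8 tcp [ 487.7 -295.6  145.5] yawY 0.036 tilt [-0.005  0.002] F [-0.2  0.4  0.1] gap 84.8 grip 0.0 q [ 0.92  0.26 -0.48  1.76  0.13  1.16  0.43]
shift [-0.     0.076 -0.052] turn -0.002
```

View pics/s2c.png

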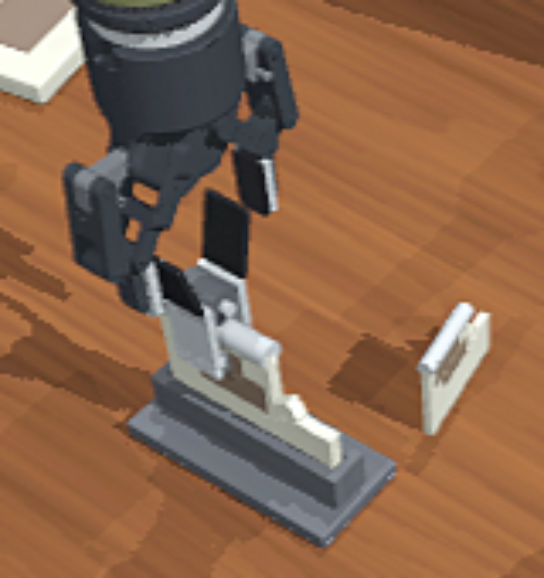

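The pads straddle both handles at the right height. Closing.

```bash
python3 -m inch '[[[0,0.07,-0.05],0],[[0,0.07,-0.05],0],[[0,0.07,-0.05],0]]' 85 >/dev/null; python3 to.py 490 -295.5 147 0.038;  python3 -m inch '[[[0,0,0],0],[[0,0,0],0],[[0,0,0],0],[[0,0,0],0],[[0,0,0],0]]' 28 35 >/dev/null; python3 to.py; python3 -m inch '[[[0,0,0],0],[[0,0,0],0],[[0,0,0],0]]' >/dev/null;python3 to.py
```

```text
t 2.15 tcp [ 494.  -294.5  151.2] yawY 0.04 tilt [ 0.002 -0.001] F [-0.6  0.   0.1] gap 85.0 grip 0.0 q [ 0.91  0.26 -0.49  1.74  0.13  1.17  0.43]
shift [-0.028 -0.134  0.139] turn 0.002
t 2.65 tcp [ 496.5 -294.5  154. ] yawY 0.041 tilt [ 0.007 -0.003] F [ 0.1  1.7 14.2] gap 33.0 grip 36.8 q [ 0.91  0.26 -0.49  1.74  0.13  1.17  0.43]
t 2.95 tcp [ 496.5 -294.5  154. ] yawY 0.041 tilt [ 0.007 -0.004] F [ 0.7  1.7 13.8] gap 33.3 grip 36.8 q [ 0.91  0.26 -0.49  1.74  0.13  1.17  0.43]
```

```bash
python3 -m inch '[[[0,0,-0.4],0],[[0,0,-0.8],0],[[0,0,-1.2],0],[[0,0,-1.8],0],[[0,0,-2.4],0]]' >/dev/null; python3 -m inch '[[[0,0,0],0],[[0,0,0],0],[[0,0,0],0],[[0,0,0],0]]' >/dev/null; python3 to.py 590 -2 212 0.194; python3 - <<'E'
from h import *
s=snap('scene');t=snap('top')
a=cv2.resize(s['img'][40:230,170:350],(560,590)); b=cv2.resize(t['img'][230:310,380:520],(240,137)); c=np.zeros((590,800,3),np.uint8); c[:,:560]=a;c[:137,560:]=b
cv2.imwrite('pics/l.png',c)
E
```

```text
t 3.85 tcp [ 492.7 -293.7  220.7] yawY 0.04 tilt [-0.002  0.001] F [-0.9  0.6 -1.5] gap 33.0 grip 35.5 q [ 0.92  0.21 -0.49  1.66  0.1   1.3   0.45]
shift [9.585 3.629 0.296] turn -0.154
```

View pics/l.png

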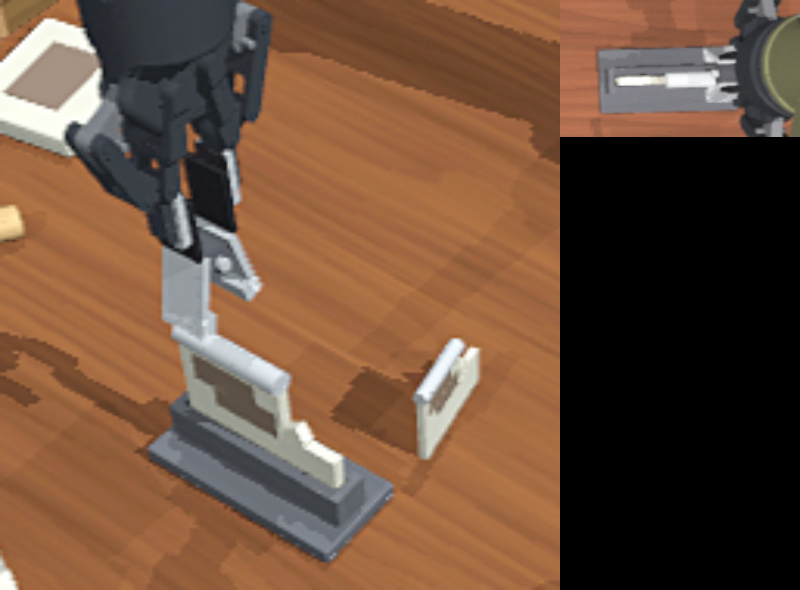

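The clamp is squeezed and lifted clear, and the old shield stayed in its slot. Carrying it to above the whole shield.

```bash
python3 -m inch '[[[1,0.4,0],-0.02],[[2.2,0.8,0],-0.05],[[3.4,1.3,0],-0.08],[[4.6,1.75,0],-0.1],[[5.6,2.1,0],-0.12]]' >/dev/null; python3 -m inch '[[[1,0.4,0],-0.01],[[2,0.8,0],-0.02],[[3,1.15,0],-0.034],[[3.6,1.4,0],-0.034],[[4,1.53,0],-0.034]]' >/dev/null; python3 -m inch '[[[0,0,0],0],[[0,0,0],0],[[0,0,0],0],[[0,0,0],0],[[0,0,0],0]]' >/dev/null; python3 to.py 590 -2 200 0.194
```

```text
t 5.45 tcp [575.7   1.1 221.9] yawY 0.192 tilt [-0. -0.] F [-1.1  0.1 -1.9] gap 33.1 grip 35.5 q [ 0.56  0.24 -0.7   1.65  0.16  1.31  0.02]
shift [-0.192  0.447  0.729] turn -0.002
```

```bash
python3 -m inch '[[[-0.1,0.22,0.2],0],[[-0.19,0.45,0.4],0],[[-0.19,0.45,0.4],0],[[-0.19,0.45,0.4],0],[[-0.19,0.45,0.4],0]]' >/dev/null; python3 to.py 590 -2 200 0.194; python3 - <<'E'
from h import *
s=snap('scene');w=pts(s)
cv2.imwrite('pics/m.png',cv2.resize(s['img'][175:335,260:420],None,fx=3.7,fy=3.7))
th=0.194; e=np.array([np.cos(th),np.sin(th)]); f=np.array([-np.sin(th),np.cos(th)])
d=w[...,:2]-[590,-2]; X=d@e; Y=d@f; Z=w[...,2]
for lo in range(96,220,6):
    m=(abs(X)<60)&(abs(Y)<80)&(Z>=lo)&(Z<lo+6)
    if m.sum()>3: print(lo,m.sum(),'X',X[m].min().round(1),X[m].max().round(1),'Y',Y[m].min().round(1),Y[m].max().round(1))
E
```

```text
t 5.95 tcp [ 5.901e+02 -5.000e-01  2.098e+02] yawY 0.194 tilt [-0.  0.] F [ 0.4 -0.2 -1.6] gap 32.6 grip 35.5 q [ 0.54  0.28 -0.7   1.63  0.19  1.3   0.01]
shift [-0.047 -0.014  0.327] turn 0.0
96 85 X -9.0 7.4 Y -60.1 59.5
102 345 X -8.7 7.7 Y -60.4 59.5
108 95 X -5.4 4.4 Y -58.9 59.6
132 42 X -24.3 26.0 Y -14.9 14.1
138 72 X -23.8 26.6 Y -16.3 14.3
144 70 X -23.6 26.0 Y -17.0 14.0
150 68 X -21.6 22.9 Y -15.4 14.2
156 54 X -18.6 22.0 Y -16.1 13.7
162 74 X -19.3 20.4 Y -16.3 14.1
168 67 X -17.1 18.3 Y -15.4 15.9
174 88 X -13.6 16.7 Y -16.4 16.7
180 85 X -15.6 15.3 Y -16.2 14.5
186 44 X -17.8 16.7 Y -15.7 13.8
192 28 X -16.6 16.8 Y -13.8 13.4
198 41 X -16.7 23.2 Y -14.8 13.6
204 48 X -23.1 28.7 Y -10.8 13.9
210 62 X -22.3 30.4 Y -5.5 13.7
216 40 X -21.2 29.6 Y -5.2 13.6
```

View pics/m.png

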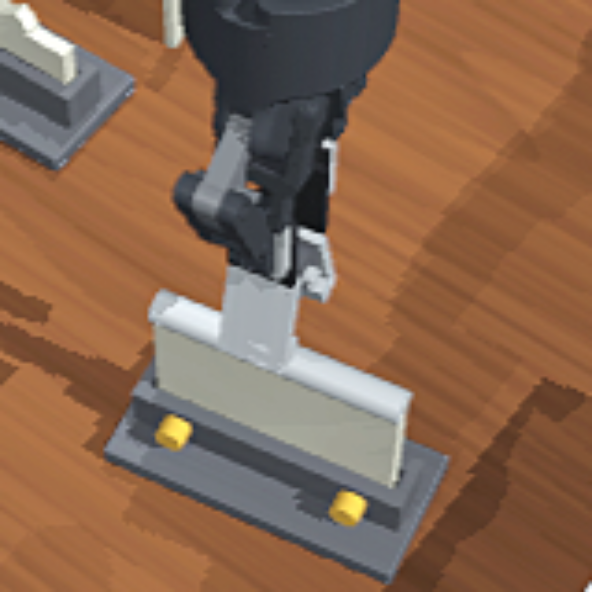

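The clamp is above mid-rim, offset about 1.5 mm along its closing direction. Correcting that and descending to about 8 mm above the expected contact.

```bash
python3 -m inch '[[[0,-0.05,0.1],0],[[0,-0.05,0.25],0],[[0,-0.05,0.4],0],[[0,-0.05,0.5],0],[[0,-0.05,0.5],0]]' >/dev/null; python3 to.py; python3 -m inch '[[[0,0,0.2],0],[[0,0,0.4],0],[[0,0,0.6],0],[[0,0,0.8],0],[[0,0,0.8],0]]' >/dev/null; python3 to.py;python3 -m inch '[[[0,0,0],0],[[0,0,0],0],[[0,0,0],0]]' >/dev/null; python3 to.py 590 -2 158 0.194
```

```text
t 6.5 tcp [588.2  -1.1 194.1] yawY 0.194 tilt [-0.001  0.   ] F [ 1.   0.  -2.4] gap 33.3 grip 35.5 q [ 0.54  0.29 -0.69  1.65  0.19  1.27  0.01]
t 7.0 tcp [587.9  -1.2 169.6] yawY 0.194 tilt [-0.002  0.   ] F [ 0.3 -0.3 -2.2] gap 33.2 grip 35.5 q [ 0.54  0.31 -0.69  1.68  0.21  1.23 -0.01]
t 7.3 tcp [588.9  -1.1 171.2] yawY 0.194 tilt [ 0.001 -0.   ] F [-0.2 -0.9 -1.7] gap 32.8 grip 35.5 q [ 0.54  0.31 -0.69  1.68  0.21  1.23 -0.01]
shift [-0.038  0.03   0.441] turn -0.0
```

```bash
python3 -m inch '[[[0,0,0.07],0],[[0,0,0.14],0],[[0,0,0.2],0],[[0,0,0.2],0],[[0,0,0.2],0]]' >/dev/null; python3 to.py; python3 -m inch '[[[0,0,0.04],0],[[0,0,0.08],0],[[0,0,0.1],0],[[0,0,0.1],0]]' >/dev/null; python3 to.py
```

```text
t 7.8 tcp [588.6  -1.1 164.8] yawY 0.194 tilt [-0. -0.] F [ 0.2  0.3 -1.9] gap 33.0 grip 35.5 q [ 0.53  0.31 -0.69  1.69  0.21  1.22 -0.01]
t 8.2 tcp [588.6  -1.1 161.7] yawY 0.194 tilt [-0. -0.] F [-1.  -0.5 -0.7] gap 33.0 grip 35.5 q [ 0.53  0.32 -0.69  1.69  0.21  1.21 -0.01]
```

```bash
python3 -m inch '[[[0,0,0.03],0],[[0,0,0.06],0],[[0,0,0.06],0]]' >/dev/null; python3 to.py; python3 -m inch '[[[0,0,0.03],0],[[0,0,0.05],0],[[0,0,0.05],0]]' >/dev/null; python3 to.py
```

```text
t 8.5 tcp [588.6  -1.1 159.9] yawY 0.194 tilt [-0. -0.] F [-0.3  0.2 -1.9] gap 32.7 grip 35.5 q [ 0.53  0.32 -0.69  1.69  0.21  1.21 -0.01]
t 8.8 tcp [588.6  -1.1 158.4] yawY 0.194 tilt [-0. -0.] F [-0.6  0.5 -1.7] gap 33.3 grip 35.5 q [ 0.53  0.32 -0.69  1.7   0.21  1.2  -0.01]
```

```bash
python3 -m inch '[[[0,0,0.03],0],[[0,0,0.05],0],[[0,0,0.05],0]]' >/dev/null; python3 to.py; python3 -m inch '[[[0,0,0.03],0],[[0,0,0.05],0],[[0,0,0.05],0]]' >/dev/null; python3 to.py
```

```text
t 9.1 tcp [588.6  -1.1 157. ] yawY 0.194 tilt [-0. -0.] F [-0.5  0.2 -1.5] gap 33.0 grip 35.5 q [ 0.53  0.32 -0.69  1.7   0.22  1.2  -0.01]
t 9.4 tcp [588.7  -1.1 155.9] yawY 0.194 tilt [ 0. -0.] F [-0.7  0.   0.9] gap 32.9 grip 35.9 q [ 0.53  0.32 -0.69  1.7   0.22  1.2  -0.01]
```

Contact has begun at TCP z of about 156. Pressing slightly more.

```bash
python3 -m inch '[[[0,0,0.03],0],[[0,0,0.03],0],[[0,0,0.03],0]]' >/dev/null; python3 to.py
```

```text
t 9.7 tcp [588.7  -1.  155.8] yawY 0.194 tilt [ 0.    -0.001] F [-2.1 -0.5  5.5] gap 33.0 grip 36.6 q [ 0.53  0.32 -0.69  1.7   0.22  1.2  -0.01]
```

```bash
python3 -m inch '[[[0,0,0.03],0],[[0,0,0.03],0]]' >/dev/null; python3 to.py;  python3 -m inch '[[[0,0,0],0],[[0,0,0],0],[[0,0,0],0],[[0,0,0],0],[[0,0,0],0]]' 85 >/dev/null; python3 to.py 588.7 -1 156 0.194;python3 - <<'E'
from h import *
s=snap('scene');w=pts(s)
cv2.imwrite('pics/n.png',cv2.resize(s['img'][175:335,260:420],None,fx=3.7,fy=3.7))
E
```

```text
t 9.9 tcp [588.8  -1.  155.8] yawY 0.194 tilt [ 0.001 -0.001] F [-4.9  0.  10.2] gap 33.2 grip 37.3 q [ 0.53  0.32 -0.69  1.7   0.22  1.2  -0.01]
t 10.4 tcp [588.8  -1.1 153.8] yawY 0.194 tilt [ 0. -0.] F [ 0.8  0.2 -0.1] gap 85.5 grip 0.0 q [ 0.53  0.32 -0.68  1.7   0.22  1.2  -0.01]
shift [ 0.004 -0.002 -0.073] turn -0.0
```

View pics/n.png

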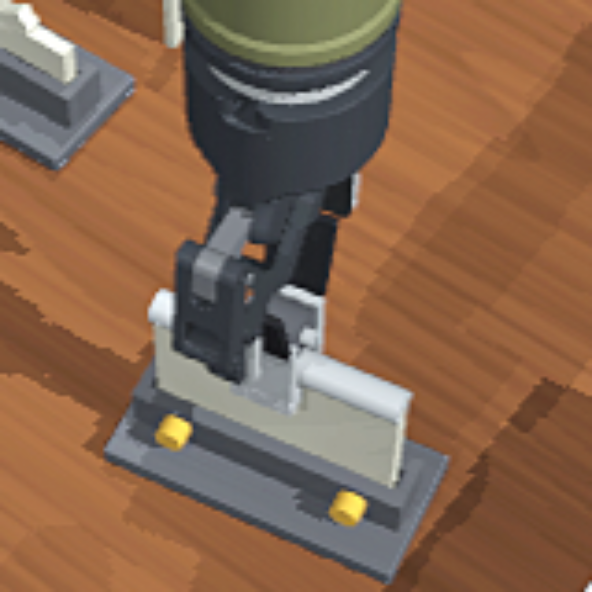

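The clamp is clipped on with its jaws closed under the rim. Rising straight up.

```bash
python3 -m inch '[[[0,0,0],0],[[0,0,-0.5],0],[[0,0,-1.2],0],[[0,0,-2.2],0],[[0,0,-3.2],0]]' >/dev/null; python3 to.py 489.8 -277 235 0.038; python3 - <<'E'
from h import *
s=snap('scene');w=pts(s)
th=0.194; e=np.array([np.cos(th),np.sin(th)]); f=np.array([-np.sin(th),np.cos(th)])
d=w[...,:2]-[590,-2]; X=d@e; Y=d@f; Z=w[...,2]
for lo in range(66,184,8):
    m=(abs(X)<60)&(abs(Y)<16)&(Z>=lo)&(Z<lo+8)
    if m.sum()>3: print(lo,m.sum(),'X',X[m].min().round(1),X[m].max().round(1),'Y',Y[m].min().round(1),Y[m].max().round(1))
w=pts(snap('top'));d=w[:,:,:2]-[490,-277]
m=(abs(d[...,0])<25)&(abs(d[...,1])<80)&(w[...,2]>96)&(w[...,2]<115)
print(cv2.minAreaRect(w[m][:,:2].astype(np.float32)),w[m].max(0),m.sum())
E
```

```text
t 10.95 tcp [588.6  -0.9 251.9] yawY 0.194 tilt [ 0. -0.] F [ 1.  -0.7  0.4] gap 84.7 grip 0.0 q [ 0.55  0.25 -0.7   1.58  0.16  1.37  0.03]
shift [-8.394 -5.008  0.561] turn 0.156
66 7 X 0.5 3.0 Y 12.0 15.7
74 9 X 1.9 14.0 Y -8.4 15.1
82 55 X -17.1 15.7 Y -15.9 15.3
90 47 X -16.7 15.5 Y -15.2 13.9
98 57 X -16.8 16.7 Y -15.5 15.1
106 78 X -15.5 16.0 Y -15.1 15.8
114 55 X -14.1 15.1 Y -15.2 13.5
122 60 X -14.7 15.6 Y -15.3 15.9
130 213 X -19.6 19.5 Y -16.0 15.8
138 127 X -21.5 21.2 Y -15.8 13.4
146 91 X -23.1 23.9 Y -15.0 13.4
154 99 X -25.6 25.4 Y -16.0 13.5
162 109 X -27.4 27.7 Y -15.4 13.3
170 152 X -31.0 29.1 Y -15.7 13.0
((489.87835693359375, -291.8160705566406), (15.559743881225586, 80.5530776977539), 0.47228434681892395) [ 497.8462243  -251.49133949  112.7934358 ] 438
```

Clamp measured upright, symmetric and fully home. Next, the old shield: its rim spans y −332 to −251 at x = 490, so I'll grip near (490,−270).

```bash
python3 -m inch '[[[-1.3,-0.8,0],0.03],[[-2.9,-1.7,0],0.06],[[-4.3,-2.6,0],0.09],[[-5.7,-3.4,0],0.12],[[-6.9,-4.1,0],0.156]]' >/dev/null; python3 -m inch '[[[-1,-0.5,0],0],[[-1.2,-0.7,0],0],[[-1.2,-0.7,0],0],[[-1.2,-0.7,0],0]]' >/dev/null; python3 to.py 490 -270 150 0.03
```

```text
t 11.95 tcp [ 489.1 -263.   250.2] yawY 0.04 tilt [0.001 0.001] F [-0.5 -0.1 -1.3] gap 85.1 grip 0.0 q [ 0.91  0.15 -0.51  1.66  0.07  1.35  0.43]
shift [-0.237  0.018  3.339] turn 0.01
```

```bash
python3 -m inch '[[[-0.2,0,0.8],0.01],[[-0.2,0,1.8],0.01],[[-0.2,0,2.8],0.01],[[-0.2,0,3.6],0.01],[[-0.2,0,4.2],0.01]]' 60 >/dev/null;  python3 -m inch '[[[0,0,0.4],0],[[0,0,0.5],0],[[0,0,0.5],0],[[0,0,0.5],0],[[0,0,0.5],0]]' >/dev/null; python3 to.py 490 -270 92 0.03
```

```text
t 12.95 tcp [ 489.2 -271.   110. ] yawY 0.028 tilt [ 0.002 -0.001] F [-0.1 -0.2  0.2] gap 60.1 grip 0.0 q [ 0.89  0.27 -0.5   1.82  0.14  1.08  0.37]
shift [0.032 0.025 0.599] turn -0.002
```

```bash
python3 -m inch '[[[0.03,0.03,0.2],0],[[0.03,0.03,0.4],0],[[0.03,0.03,0.6],0],[[0.03,0.03,0.6],0],[[0.03,0.03,0.6],0]]' >/dev/null; python3 to.py;  python3 -m inch '[[[0,0,0],0],[[0,0,0],0],[[0,0,0],0],[[0,0,0],0],[[0,0,0],0]]' 5 60 >/dev/null; python3 to.py; python3 -m inch '[[[0,0,-0.1],0],[[0,0,-0.4],0],[[0,0,-0.7],0],[[0,0,-1],0],[[0,0,-1.3],0]]' >/dev/null; python3 to.py
```

```text
t 13.45 tcp [ 489.2 -269.7   90.4] yawY 0.028 tilt [-0.001  0.   ] F [-0.1  0.9  0.3] gap 59.6 grip 0.0 q [ 0.89  0.29 -0.49  1.84  0.16  1.05  0.36]
t 13.95 tcp [ 489.6 -269.8   91.2] yawY 0.028 tilt [ 0. -0.] F [-0.2  0.4  2.6] gap 13.9 grip 58.4 q [ 0.89  0.29 -0.49  1.84  0.16  1.05  0.36]
t 14.45 tcp [ 489.5 -269.8  130.8] yawY 0.028 tilt [ 0. -0.] F [ 0.3 -0.4 -2. ] gap 14.3 grip 58.6 q [ 0.9   0.25 -0.5   1.8   0.13  1.12  0.38]
```

Shield held. Lifting on to about z 235, then routing through x ≈ 470.

```bash
python3 -m inch '[[[0,0,-0.7],0],[[0,0,-1.4],0],[[0,0,-2.2],0],[[0,0,-2.9],0],[[0,0,-3.5],0]]' >/dev/null; python3 -m inch '[[[0,0,0],0],[[0,0,0],0]]' >/dev/null; python3 to.py 470 0 235 0.03; python3 - <<'E'
from h import *
w=pts(snap('scene','k.png'));d=w[...,:2]-[489.5,-270]
m=(abs(d[...,0])<20)&(abs(d[...,1])<80)&(w[...,2]>100)&(w[...,2]<245)
print(w[m].min(0),w[m].max(0),m.sum())
E
```

```text
t 15.15 tcp [ 489.3 -269.7  234.9] yawY 0.028 tilt [ 0.    -0.001] F [-0.2 -0.5 -1.8] gap 14.0 grip 58.7 q [ 0.91  0.16 -0.51  1.68  0.08  1.32  0.42]
shift [ 9.005e+00 -3.920e-01 -8.000e-03] turn -0.002
[ 469.77141785 -335.06970056  151.90894073] [ 509.48658987 -212.42840718  244.99086072] 1553
```

View pics/k.png

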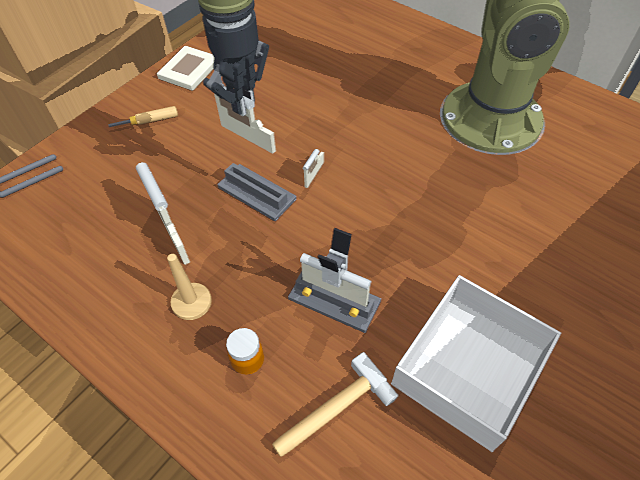

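The shield hangs level from the gripper (about (245,115)), and the clamp stands upright on the whole shield (340,262). Carrying past it.

```bash
python3 -m inch '[[[1,-0.3,0],0],[[2.2,-0.6,0],0],[[3.5,-0.9,0],0],[[4.8,-0.9,0],0],[[6.2,-0.9,0],0]]' >/dev/null; python3 -m inch '[[[1.4,0,0],0],[[2.8,0,0],0],[[4.2,0,0],0],[[5.6,0,0],0],[[7,0,0],0]]' >/dev/null; python3 to.py 550 242 235 0.03
```

```text
t 16.2 tcp [450.2 126.7 233.7] yawY 0.028 tilt [-0.001 -0.001] F [ 1.  -0.1 -3.1] gap 13.9 grip 58.8 q [ 0.61 -0.05 -0.9   1.87 -0.04  1.31 -0.25]
shift [ 3.75   3.432 -0.05 ] turn -0.002
```

```bash
python3 -m inch '[[[0.8,0.7,0],0],[[1.6,1.4,0],0],[[2.5,2.2,0],0],[[3.3,3,0],0],[[4,3.6,0],0]]' >/dev/null; python3 -m inch '[[[0,0,0],0],[[0,0,0],0],[[0,0,0],0],[[0,0,0],0]]' >/dev/null; python3 to.py 556 252 105 0.03
```

```text
t 17.1 tcp [555.6 247.  234.7] yawY 0.027 tilt [ 0.    -0.002] F [ 0.7  0.  -2. ] gap 13.8 grip 59.0 q [ 0.3   0.38 -0.96  1.55  0.32  1.38 -0.67]
shift [0.174 0.018 4.322] turn -0.003
```

```bash
python3 -m inch '[[[0.17,0,0.7],0],[[0.17,0,1.5],0],[[0.17,0,2.3],0],[[0.17,0,3.1],0],[[0.17,0,3.7],0]]' >/dev/null; python3 -m inch '[[[0,0,0.3],0],[[0,0,0.6],0],[[0,0,0.6],0],[[0,0,0.6],0],[[0,0,0.6],0]]' >/dev/null; python3 to.py; python3 -m inch '[[[0,0,0],0],[[0,0,0],0],[[0,0,0],0],[[0,0,0],0],[[0,0,0],0]]' 60 >/dev/null; python3 -m inch '[[[0,0,-0.5],0],[[0,0,-1.5],0],[[0,0,-2.7],0],[[0,0,-3.9],0],[[0,0,-5],0]]' >/dev/null;  python3 -m inch '[[[0,0,0],0],[[0,0,0],0],[[0,0,0],0],[[0,0,0],0],[[0,0,0],0]]' >/dev/null; python3 to.py; python3 -c "
from h import *
snap('scene','z.png')"
```

```text
t 18.1 tcp [556.3 253.8 106.8] yawY 0.028 tilt [0.002 0.001] F [-0.4 -0.1 -1.7] gap 14.1 grip 59.0 q [ 0.24  0.5  -0.9   1.68  0.42  1.17 -0.75]
t 19.6 tcp [555.3 253.1 254.7] yawY 0.028 tilt [-0.002 -0.001] F [0.1 0.6 0.6] gap 60.1 grip 0.0 q [ 0.29  0.38 -0.97  1.51  0.31  1.42 -0.67]
```

View pics/z.png

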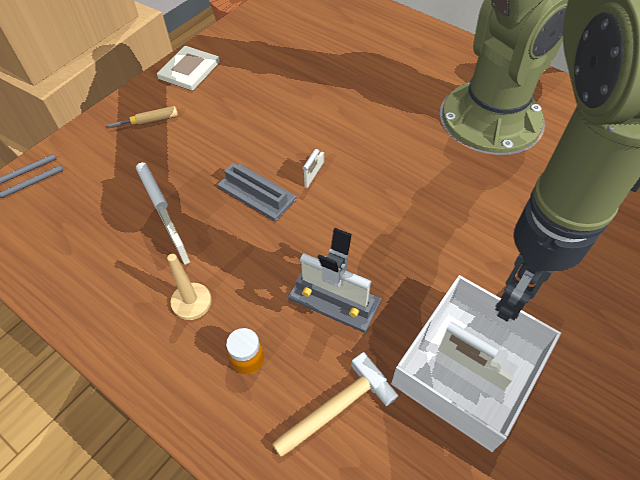

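The shield is inside the box (about (470,355)) and the clamp is upright on the whole shield (340,262). I'll let it settle and check the shield's height.

```bash
python3 -m inch '[[[0,0,0],0],[[0,0,0],0],[[0,0,0],0],[[0,0,0],0],[[0,0,0],0]]' >/dev/null; python3 - <<'E'
from h import *
a=np.load('last_scene.npz'); s=snap('scene'); w=pts(s)
r=np.s_[315:400,430:520]
print('diff',np.abs(s['img'][r].astype(int)-a['img'][r]).max())
for u,v in [(470,340),(448,372),(475,357),(465,350),(500,380)]: print((u,v),w[v,u].round(0))
E
```

```text
Traceback (most recent call last):
zipfile.BadZipFile: Bad CRC-32 for file 'img.npy'
```

```bash
python3 - <<'E'
from h import *
a=cv2.imread('pics/z.png'); s=snap('scene'); w=pts(s)
r=np.s_[325:400,430:495]
print('diff',np.abs(s['img'][r].astype(int)-a[r]).max())
for u,v in [(470,340),(448,372),(475,357),(465,350),(500,380)]: print((u,v),w[v,u].round(0))
E
```

```text
diff 51
(470, 340) [560. 231.  95.]
(448, 372) [584. 226.   6.]
(475, 357) [560. 249.  56.]
(465, 350) [560. 231.  57.]
(500, 380) [557. 298.  30.]
```

The shield stands upright in the box with its middle at z of about 50 mm, which is inside the limits. Checking it's at rest.

```bash
cat > c.py <<'E'
from h import *
w=pts(snapshot('scene'))[325:395,430:500].reshape(-1,3)
k=(abs(w[:,0]-560)<40)&(w[:,2]>20)&(abs(w[:,1]-250)<70)
p=w[k]; t=p[p[:,2]>85]; b=p[(p[:,2]<40)]
print('rim',t.mean(0).round(2),'low',b.mean(0).round(2),len(t))
E
python3 c.py; python3 -m inch '[[[0,0,0],0],[[0,0,0],0],[[0,0,0],0],[[0,0,0],0],[[0,0,0],0]]' >/dev/null; python3 c.py; python3 -m inch '[[[0,0,0],0],[[0,0,0],0],[[0,0,0],0],[[0,0,0],0],[[0,0,0],0]]' >/dev/null; python3 c.py; python3 to.py
```

```text
rim [558.63 233.13  96.95] low [559.14 245.21  30.01] 571
rim [558.61 233.1   96.93] low [559.05 245.62  29.95] 570
rim [558.66 233.12  97.  ] low [559.08 245.04  29.84] 570
t 21.4 tcp [555.7 253.4 255.8] yawY 0.028 tilt [-0. -0.] F [-0.  -1.3  0.5] gap 59.9 grip 0.0 q [ 0.29  0.38 -0.97  1.51  0.31  1.42 -0.67]
```

The shield is at rest, the clamp is home and the robot touches nothing. Handing in.

```bash
python3 -c "
from bench import *
print(job_done())"
```

```text
the job is handed in; nothing more can be done
None
```

I handed the job in at about 21 s: the clamp is clipped upright and fully home on the whole shield near the middle, and the broken shield is at rest in the scrap box, standing on edge. The hammer, jar and mandrel were not touched; the hand-in gave no verdict.

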